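Start the logger and hold the temperature probe in the beaker

TASK

Take the temperature probe by its blue grip out of its white stand and, with the tip of its steel stem, push in the recessed red button of the logger. Then lower the stem upright through the guide hole above the glass beaker, touching neither the guide nor the beaker, until the black ring on the stem is level with the top of the guide block. Finish while holding the probe there, upright, still and centred in the hole, and leave everything else where it stands.

Things in the scene. Friction and masses are not known exactly. Their poses are not given: they have to be found in the camera images.
- probe_grip (a point): Centre (half-way up) of the blue square grip, 22 x 22 mm, 60 mm tall, of the loose probe (about 80 g); z up along the probe, x and y normal to the grip's flat sides. Below it a grey shoulder, 28 mm dia., its underside 36 mm below this point, then the steel stem. It starts upright in its stand, shoulder resting on the stand's top.
- probe_tip (a point): Tip of the probe's straight steel stem, on the probe's axis, 121 mm below the grip's centre. Stem 8 mm dia., 85 mm long, the last 6 mm tapering to 5 mm. It starts hanging in the stand: lift it straight up by more than 85 mm to clear.
- probe_ring (a point): Middle of the black ring (4 mm wide) painted on the stem, on the probe's axis, 55 mm above the tip and 66 mm below the grip's centre.
- rack: White probe stand, fixed; foot 90 x 140 mm, top plate 50 x 130 mm with three 12 mm holes in a row along its y, top 100 mm above the worktop. Origin at the centre of its underside; the probe hangs in the middle hole, above the origin.
- guide_top (a point): Centre of the guide hole's mouth, in the plane of the guide block's top, 101 mm above the worktop; z up along the bore. Orange block 56 x 56 mm, 18 mm thick, with a straight bore of 18 mm dia. right through it.
- guide: The guide stand that carries the block, fixed; origin on the worktop straight below the bore. Dark foot 125 x 90 mm, 8 mm thick; steel column 62 mm along its +x from the bore, column top 109 mm above the worktop.
- sample_beaker: Empty glass beaker, 55 mm dia., 70 mm high, loose, upright on the guide stand's foot under the bore (within 3 mm). Origin at the centre of its underside, 8 mm above the worktop.
- logger: White and grey logger, fixed, 94 x 134 x 42 mm, with a dark display and the recessed red button. Origin at the centre of its underside.
- button_face (a point): Centre of the red button's top face (18 mm dia.), 4 mm below the logger's top, in a round well of 22 mm dia. Pushed straight down by the stem's tip it springs back when let go.
- log_button (a joint): Travel of the red button: 0 out, 0.005 m fully in; needs about 1.5 N to start and 4 N to go fully in.
- amber_bottle: Small amber bottle with black cap, 40 mm dia., 86 mm high: bystander. Origin at the centre of its underside.
- blue_jar: White ointment jar with blue lid, 50 mm dia., 46 mm high: bystander. Origin at the centre of its underside.
- red_jar: White ointment jar with red lid, 45 mm dia., 40 mm high: bystander. Origin at the centre of its underside.
- dish: White porcelain dish, 64 mm dia., 15 mm high: bystander. Origin at the centre of its underside.
- labels: Roll of labels lying flat, 70 mm dia., 36 mm high: bystander. Origin at the centre of its underside.
Not all that is in view belongs to the job. What is meant by the part that bears probe_grip is not turquoise, and is the larger of those in its own colour.

How it is judged:
By the outcome, as a careful person would: the job done as asked, in the order asked, and still so for the second after the job is handed in, while the arm keeps its last pose, push and grip.
It also fails if it takes over 51 s, if anything falls off the work surface, if the arm or the gripper's body presses on something with over 40 N, if the wrist force passes 120 N, or if a joint passes its speed limit or range.

ROBOT

A 7-joint arm with a two-finger parallel gripper is mounted at the origin on a cart in front of the work surface, level with it; the furniture and walls round the work are solid. World frame = base frame: x ahead of the robot, y to its left, z up, the work surface at z = 0. Lengths are in m, angles in rad, forces in N, time in s.
With the tool pointing down it reaches from about 0.35 to 0.9 m from the base axis. Payload 8.1 kg.
Tool frame: the origin (TCP) lies on the centre line of the jaws, within the pads' length; the fingertips stand 14 mm ahead of it and the grasp point (between the pads) lies 5 mm behind it (robot.finger_overhang is the distance from the TCP to the fingertips, in m); z points along the fingers, y is the line along which they close (so a half turn about z gives the same grasp; the last joint's range is limited). The gripper opens to 92 mm and grips with 3 to 60 N. Pads are 19 mm wide; open, the fingers measure 130 mm over their backs; the gripper's body (75 mm by 190 mm) begins 47 mm behind the grasp point.
Start: joints at [-1.336, 0.434, 0.025, 1.573, -0.012, 1.134, -0.075], TCP at [0.207, 0.59, 0.241] pointing down, gripper open.
Joint ranges: [-2.62, 2.62], [-0.44, 2.09], [-1.27, 1.32], [0.08, 2.57], [-1.32, 4.46], [0.12, 2], [-2.74, 2.74]. Speed limits (rad/s): [2.22, 2.22, 3.01, 3.01, 3.14, 3.14, 3.14].

INTERFACE

Orientations are given as a rotation vector (axis times angle).
In Python, from workcell import status, eyes, job, robot gives the robot as it stands.
- The arm moves only by the tool jog_arm, never from a script. Its argument "motion" is a list of rows, each a list of 2 entries, a list of its own where there are three numbers: the shift along the world's x, y, z in m, then the turn, a rotation vector about the world's x, y, z in degrees. A call has 1 to 5 rows; each row is the pose to reach, as a shift and turn from the pose commanded when the call began; what a row does not reach only later rows make up. A row lasts 1/12 s, in which the tool goes at most 41.7 mm and 7.16 degrees, less where a joint would pass 70% of its speed; a pose out of reach is approached as far as the arm can. A call with a gripper value outside its range is refused whole. "fingers" is the finger opening in m, from 0 to 0.0918, set as the call begins (left out, the last holds). The fingers move at their own pace and stop on an object; "grip_force" is the grip in N (left out, the last holds). Time passes only in rows, so rows that repeat a pose let the fingers close. It gives the time, the measured TCP pose, the force, the opening and the grip force at its end, in the units of the state.
- status.state(): the state, without advancing time (a new reading comes with each control period).
- eyes.read_camera(name): name is "scene" or "side" or "wrist"; returns (picture, depth): 400x640x3 uint8, red, green, blue; 400x640 float32, m along the optical axis (not along the pixel's ray), 0 where there is no reading.
- eyes.camera_info(name): a dict with "vertical_fov" (degrees; the focal length in pixels is half the picture's height over the tangent of half this angle, whatever the lens; pixels are square), "cx", "cy" (the principal point, pixels), "position" and "attitude" of the camera in the world. Camera axes: x right, y down, z forward; pixel columns grow to the right and rows downward; lengths in m; the calibration is good to about 2 mm. A picture is of the moment at which its call begins: read the wrist's pose just before it. camera_info takes no time and is no camera call; for the wrist camera it gives the pose at the moment of the call.
- job.job_done(): hands the job in; it is judged then, once.
The state is a dict: "time": time; "q": joint angles; "joint_vel": joint speeds; "joint_torque": joint torques, N m; "ee_pos": TCP position; "eef_rot": TCP orientation; "contact_force": force on the tool from outside, world axes, zero at the start; "ft_torque": the same for the moment, N m; "grip_width": finger opening in m; "gripper_force": force on a finger pad.
Only numpy, scipy, OpenCV 4.12 (cv2) and the standard library are available. Lean on these libraries where they do the work, as an engineer would, in place of code of your own. Each camera call takes 0.05 s, during which the arm holds its last target. There are 200 camera calls.

## Working session

There is one attempt and no reset: what is moved stays moved. The work goes in short steps, Python scripts to look and compute and a tool call to move; the robot and the scene stay as the last step left them, time stands still between calls to the robot, and variables do not carry over. Pictures are saved under pics/ and viewed, at most 10 in all, crops included, and the job is handed in when it is done.

Besides the shell and the picture viewer there is one more tool, called after ">>>" as name(argument=value, ...) on one line, values as JSON. jog_arm: Moves the arm, as the interface text tells. Its arguments: {"type":"object","properties":{"motion":{"type":"array"},"fingers":{"type":"number"},"grip_force":{"type":"number"}},"required":["motion"]}

```bash
mkdir -p pics
cat > h.py <<'E'
import numpy as np, cv2
from scipy.spatial.transform import Rotation as R
from workcell import status, eyes, job, robot
def cam(n):
    i=eyes.camera_info(n); p,d=eyes.read_camera(n); return i,p,d
def rot(a):
    a=np.array(a,float)
    return a if a.shape==(3,3) else (R.from_rotvec(a).as_matrix() if a.size==3 else R.from_quat(a).as_matrix())
def cloud(i,d):
    f=d.shape[0]/2/np.tan(np.radians(i["vertical_fov"])/2)
    v,u=np.mgrid[:d.shape[0],:d.shape[1]]
    P=np.stack([(u-i["cx"])/f*d,(v-i["cy"])/f*d,d],-1)
    return P@rot(i["attitude"]).T+np.array(i["position"])
E
python3 - <<'E'
from h import *
print(status.state())
for n in ["scene","side","wrist"]:
    i,p,d=cam(n); print(n,i); cv2.imwrite(f"pics/{n}0.png",p[...,::-1]); np.savez(f"{n}0.npz",p=p,d=d,c=cloud(i,d))
E
```

```text
{'time': 0.0, 'q': array([-1.33559312,  0.4352133 ,  0.02497716,  1.57411316, -0.01155742,
        1.13401521, -0.0751037 ]), 'joint_vel': array([ 0.00048596, -0.00013155, -0.00210096, -0.00020576, -0.00057897,
        0.00118905, -0.00066673]), 'joint_torque': array([ 5.77567207e-04, -6.67885709e+01,  9.85260867e-01, -3.14428961e+01,
       -6.03842712e-02,  4.33325849e-02,  1.76961130e-04]), 'ee_pos': array([0.20703618, 0.58917843, 0.23994483]), 'eef_rot': array([-5.28178204e-01, -3.09678685e+00,  2.51763180e-03]), 'contact_force': array([0.22204822, 0.74270044, 0.03570099]), 'ft_torque': array([-0.04212254,  0.00411644, -0.00569092]), 'gripper_force': 0.0, 'grip_width': 0.09158868004599341}
scene {'vertical_fov': 51.417342698108264, 'cx': 311.680263887962, 'cy': 198.59336135752903, 'position': array([-0.49727099, -0.72468188,  0.65531795]), 'attitude': array([-1.81713893,  0.88333641, -0.56026623])}
side {'vertical_fov': 56.64817950619009, 'cx': 314.57723789077585, 'cy': 202.50587087196703, 'position': array([0.45556085, 0.91875837, 0.87952855]), 'attitude': array([-0.0124203 ,  2.84741099, -1.26548432])}
wrist {'vertical_fov': 62.432584810335754, 'cx': 318.08095078149296, 'cy': 200.29955873813583, 'position': array([0.12870681, 0.61639791, 0.38470443]), 'attitude': array([2.34516852, 1.66166568, 0.25882557])}
```

View pics/scene0.png

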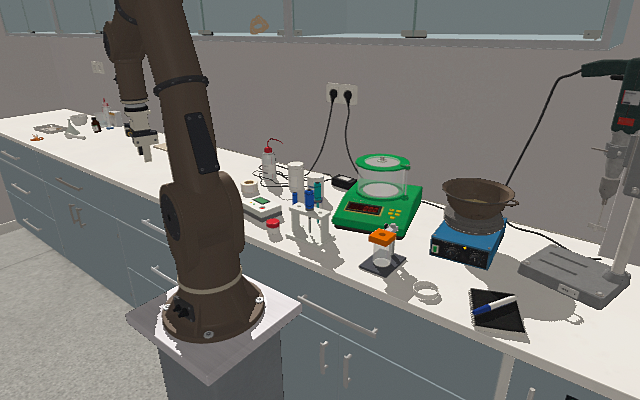

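View pics/side0.png

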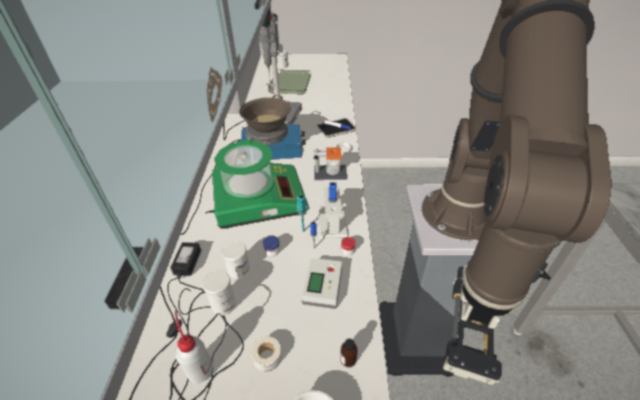

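The scene shows three probes: small blue (295,198), large blue (309,198) and turquoise (318,190). In the side view they are at (313,229), (333,192) and (301,203). The logger is at (323,283) with a red button near (331,269), and the orange guide is at (333,154). Next is a close crop with 3D points.

Run:
```python
from h import *
s=np.load("scene0.npz"); t=np.load("side0.npz")
a=cv2.resize(s["p"][170:280,235:415],None,fx=4.4,fy=2.7*1,interpolation=cv2.INTER_CUBIC)
b=cv2.resize(t["p"][135:315,270:370],None,fx=3.3,fy=3.3,interpolation=cv2.INTER_CUBIC)
a=cv2.resize(s["p"][180:280,240:410],(460,271),interpolation=cv2.INTER_CUBIC)
c=np.zeros((594,800,3),np.uint8); c[:271,:460]=a; c[:594,465:795]=b
cv2.imwrite("pics/crop1.png",c[...,::-1])
for n,z in(("scene",s),("side",t)):
    h=cv2.cvtColor(z["p"],cv2.COLOR_RGB2HSV); C=z["c"]
    ok=(z["d"]>0)&(C[...,2]>0.005)&(C[...,2]<.3)&(C[...,0]>.25)&(abs(C[...,1])<.6)
    for name,lo,hi in(("blue",108,128),("turq",82,100),("orange",5,16),("red",170,180)):
        m=(ok&(h[...,0]>=lo)&(h[...,0]<=hi)&(h[...,1]>140)&(h[...,2]>60)).astype(np.uint8)
        k,l,st,ce=cv2.connectedComponentsWithStats(m)
        for j in range(1,k):
            if st[j,4]>12:
                q=C[l==j]; print(n,name,st[j],"med",np.median(q,0).round(3),"lo",np.percentile(q,4,axis=0).round(3),"hi",np.percentile(q,96,axis=0).round(3))
```

```text
scene blue [305 190  10  19 149] med [0.422 0.035 0.14 ] lo [0.417 0.03  0.111] hi [0.438 0.05  0.167]
scene blue [293 193   4  11  42] med [0.483 0.15  0.096] lo [0.479 0.144 0.078] hi [0.487 0.155 0.113]
scene blue [473 304  18  11 113] med [ 0.36  -0.532  0.03 ] lo [ 0.339 -0.544  0.023] hi [ 0.378 -0.519  0.034]
scene turq [314 182   7  18 108] med [0.517 0.078 0.126] lo [0.51  0.07  0.099] hi [0.526 0.088 0.153]
scene orange [369 228  27  19 338] med [ 0.408 -0.232  0.102] lo [ 0.391 -0.256  0.087] hi [ 0.446 -0.204  0.105]
scene red [265 139   7  14  46] med [0.745 0.529 0.143] lo [0.735 0.519 0.128] hi [0.757 0.542 0.176]
scene red [266 218  13  10  97] med [0.378 0.158 0.04 ] lo [0.363 0.144 0.028] hi [0.4   0.181 0.044]
side blue [342 125   8   4  24] med [ 0.364 -0.524  0.029] lo [ 0.35  -0.534  0.02 ] hi [ 0.377 -0.516  0.034]
side blue [330 184   6  16  78] med [0.432 0.053 0.139] lo [0.423 0.049 0.113] hi [0.439 0.055 0.166]
side blue [311 224   4  10  35] med [0.489 0.163 0.096] lo [0.486 0.159 0.078] hi [0.495 0.166 0.111]
side turq [297 198   9  14  96] med [0.526 0.094 0.128] lo [0.517 0.088 0.104] hi [0.538 0.098 0.15 ]
side orange [327 148  14  11 146] med [ 0.423 -0.213  0.1  ] lo [ 0.401 -0.246  0.088] hi [ 0.446 -0.198  0.104]
side orange [343 348  11  17  94] med [0.402 0.526 0.058] lo [0.394 0.516 0.024] hi [0.414 0.529 0.065]
side red [343 238  12  12 107] med [0.385 0.171 0.04 ] lo [0.37  0.153 0.033] hi [0.4   0.187 0.042]
side red [177 322   3   9  15] med [0.758 0.527 0.185] lo [0.755 0.52  0.18 ] hi [0.761 0.532 0.187]
side red [178 336  16  16 190] med [0.748 0.544 0.145] lo [0.736 0.531 0.134] hi [0.76  0.554 0.159]
```

View pics/crop1.png

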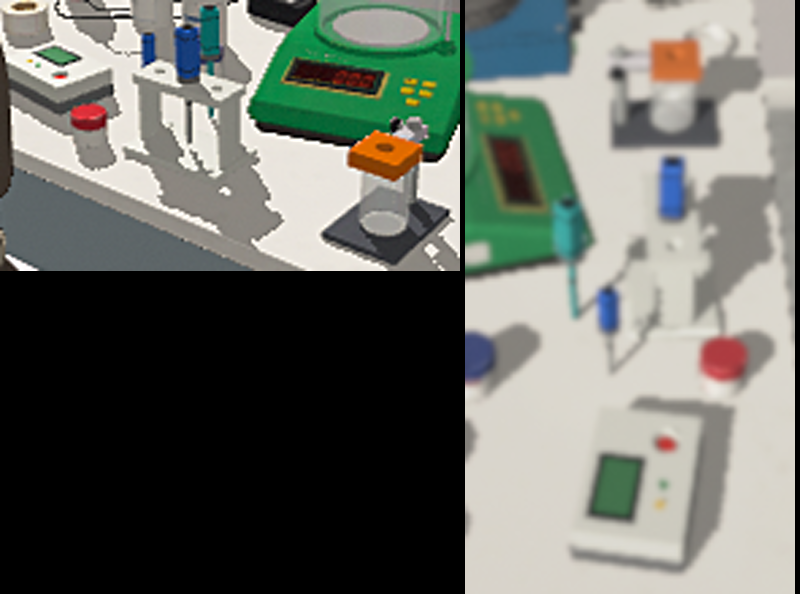

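Candidates are large blue in the rack (309,198), small blue (295,198, free-standing, top about 0.113) and turquoise (318,190). I choose the large blue one, whose centre z of 0.14 matches the expected 0.136. Next I need rough yaws.

Run:
```python
from h import *
s=np.load("scene0.npz"); t=np.load("side0.npz")
for n,z in(("scene",s),("side",t)):
    C=z["c"];sat=cv2.cvtColor(z["p"],cv2.COLOR_RGB2HSV)[...,1]
    for nm,c,r,zl,zh,sm in(("rack",(.43,.043),.09,.093,.106,70),("guide",(.42,-.228),.06,.096,.106,256),("logger",(.43,.28),.12,.036,.047,256)):
        m=(z["d"]>0)&(np.hypot(C[...,0]-c[0],C[...,1]-c[1])<r)&(C[...,2]>zl)&(C[...,2]<zh)&(sat<sm)
        if nm=="guide": m&=sat>130
        q=C[m]; print(n,nm,m.sum(),cv2.minAreaRect((q[:,:2]*1000).astype(np.float32)),np.median(q[:,2]))
    # bystanders/any tall stuff near
    m=(z["d"]>0)&(C[...,2]>.14)&(C[...,2]<.5)&(C[...,0]>.3)&(C[...,0]<.8)&(C[...,1]>-.4)&(C[...,1]<.5)
    H=np.unique(np.c_[np.floor(C[m][:,:2]/.08)*.08],axis=0,return_counts=True); 
    print([(tuple(a.round(2)),int(b)) for a,b in zip(*H) if b>15])
```

```text
scene rack 343 ((455.88238525390625, 42.203330993652344), (108.86922454833984, 131.0146484375), 0.7085845470428467) 0.1018595625922537
scene guide 243 ((419.8644714355469, -228.33251953125), (57.370365142822266, 61.579959869384766), 89.48219299316406) 0.10269689381642177
scene logger 428 ((449.4278869628906, 263.90362548828125), (219.20162963867188, 102.81446075439453), 73.52870178222656) 0.04423675029430302
[((np.float64(0.4), np.float64(0.0)), 89), ((np.float64(0.48), np.float64(0.0)), 21), ((np.float64(0.48), np.float64(0.08)), 20), ((np.float64(0.56), np.float64(-0.4)), 293), ((np.float64(0.56), np.float64(-0.16)), 65), ((np.float64(0.56), np.float64(-0.08)), 305), ((np.float64(0.64), np.float64(-0.32)), 168), ((np.float64(0.64), np.float64(-0.16)), 585), ((np.float64(0.64), np.float64(-0.08)), 257), ((np.float64(0.64), np.float64(0.0)), 76), ((np.float64(0.72), np.float64(-0.4)), 552), ((np.float64(0.72), np.float64(-0.32)), 74), ((np.float64(0.72), np.float64(-0.16)), 106), ((np.float64(0.72), np.float64(-0.08)), 119), ((np.float64(0.72), np.float64(0.0)), 35)]
side rack 354 ((
[... 324 characters left out ...]
6623535156, 107.02735137939453), 72.31961822509766) 0.04225252751220249
[((np.float64(0.4), np.float64(0.0)), 79), ((np.float64(0.48), np.float64(0.08)), 53), ((np.float64(0.56), np.float64(-0.4)), 90), ((np.float64(0.56), np.float64(-0.32)), 18), ((np.float64(0.56), np.float64(-0.08)), 118), ((np.float64(0.64), np.float64(-0.32)), 178), ((np.float64(0.64), np.float64(-0.16)), 230), ((np.float64(0.64), np.float64(-0.08)), 455), ((np.float64(0.64), np.float64(0.0)), 485), ((np.float64(0.72), np.float64(-0.4)), 84), ((np.float64(0.72), np.float64(-0.32)), 31), ((np.float64(0.72), np.float64(-0.16)), 183), ((np.float64(0.72), np.float64(-0.08)), 378), ((np.float64(0.72), np.float64(0.0)), 320)]
```

>>> jog_arm(motion=[[[0.005,-0.035,0.01],[0,0,4]],[[0.015,-0.07,0.03],[0,0,8]],[[0.03,-0.105,0.05],[0,0,12]],[[0.045,-0.14,0.065],[0,0,16]],[[0.06,-0.17,0.08],[0,0,19]]])

```text
time: 0.57
ee_pos: [0.2676, 0.4173, 0.3214]
eef_rot: [0.004, 3.141, -0.0]
contact_force: [1.1, 0.9, 0.6]
grip_width: 0.0919
gripper_force: 0.0
```

>>> jog_arm(motion=[[[0.013,-0.037,0],[0,0,0]],[[0.026,-0.074,0],[0,0,0]],[[0.039,-0.111,0],[0,0,0]],[[0.052,-0.148,0],[0,0,0]],[[0.065,-0.185,0],[0,0,0]]])

```text
time: 0.98
ee_pos: [0.3323, 0.2326, 0.3207]
eef_rot: [-0.01, -3.142, -0.001]
contact_force: [1.2, 0.3, 0.2]
grip_width: 0.0918
gripper_force: 0.0
```

>>> jog_arm(motion=[[[0.013,-0.037,0],[0,0,0]],[[0.026,-0.074,0],[0,0,0]],[[0.039,-0.111,0],[0,0,0]],[[0.052,-0.148,0],[0,0,0]],[[0.065,-0.185,0],[0,0,0]]])

```text
time: 1.4
ee_pos: [0.3971, 0.0477, 0.3209]
eef_rot: [0.01, 3.141, 0.001]
contact_force: [0.9, 0.5, -0.9]
grip_width: 0.0922
gripper_force: 0.0
```

Run:
```python
from h import *
i,p,d=cam("wrist"); C=cloud(i,d); np.savez("w1.npz",p=p,d=d,c=C)
print(status.state()["ee_pos"],i["position"],i["attitude"])
cv2.imwrite("pics/w1.png",p[...,::-1])
h=cv2.cvtColor(p,cv2.COLOR_RGB2HSV)
m=(d>0)&(h[...,0]>105)&(h[...,0]<130)&(h[...,1]>120)&(C[...,2]>.1)
q=C[m]; print(m.sum(),np.percentile(q,[3,50,97],axis=0).round(4))
for zl,zh in((.158,.172),(.11,.172)):
    t=q[(q[:,2]>zl)&(q[:,2]<zh)]; print(len(t),cv2.minAreaRect((t[:,:2]*1000).astype(np.float32)))
m=(d>0)&(C[...,2]>.095)&(C[...,2]<.105)&(h[...,1]<80)
q=C[m];q=q[np.hypot(q[:,0]-.43,q[:,1]-.043)<.08]; print(len(q),cv2.minAreaRect((q[:,:2]*1000).astype(np.float32)))
```

```text
[0.3991953  0.04039465 0.32116276] [0.31397664 0.04732934 0.4655033 ] [2.05914044 2.0457188  0.32158633]
876 [[ 0.366  -0.0226  0.1656]
 [ 0.3722  0.0344  0.4084]
 [ 0.437   0.1141  0.4147]]
172 ((429.0666809082031, 41.94251251220703), (19.796594619750977, 20.575353622436523), 82.64690399169922)
173 ((429.0666809082031, 41.94251251220703), (19.796594619750977, 20.575353622436523), 82.64690399169922)
3975 ((453.5686950683594, 42.674530029296875), (97.21895599365234, 129.94151306152344), 2.0271553993225098)
```

View pics/w1.png

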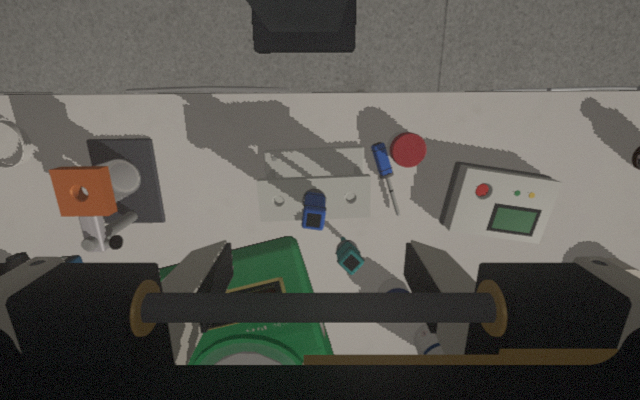

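The picture shows the large blue grip top at (313,223), with the logger's red button at (483,190) and the guide bore at (85,191). The small blue (383,165) and turquoise (350,258) decoys stand clear of the fingers. The arm was still settling, so I descend a little and re-measure at rest.

>>> jog_arm(motion=[[[0.01,-0.004,-0.02],[0,0,0]],[[0.018,-0.006,-0.035],[0,0,0]],[[0.02,-0.007,-0.04],[0,0,0]],[[0.02,-0.007,-0.04],[0,0,0]],[[0.02,-0.007,-0.04],[0,0,0]]])

```text
time: 1.87
ee_pos: [0.4168, 0.0429, 0.2809]
eef_rot: [-0.009, -3.141, 0.0]
contact_force: [0.1, 0.8, 0.7]
grip_width: 0.0917
gripper_force: 0.0
```

```bash
cat > m.py <<'E'
from h import *
import sys
def look(tag):
    e=status.state(); print("ee",e["ee_pos"].round(4),"rot",e["eef_rot"].round(4),"F",e["contact_force"].round(1),"t",e["time"])
    i,p,d=cam("wrist"); C=cloud(i,d); np.savez(tag+".npz",p=p,d=d,c=C,pos=i["position"],att=i["attitude"])
    return i,p,d,C
def px2w(i,u,v,z):
    f=200/np.tan(np.radians(i["vertical_fov"])/2); r=rot(i["attitude"])@np.array([(u-i["cx"])/f,(v-i["cy"])/f,1]); o=np.array(i["position"])
    return o+r*(z-o[2])/r[2]
E
python3 - <<'E'
from m import *
i,p,d,C=look("w2")
h=cv2.cvtColor(p,cv2.COLOR_RGB2HSV)
B=(h[...,0]>105)&(h[...,0]<130)&(h[...,1]>100)&(d>0)
m=B&(C[...,2]>.158)&(C[...,2]<.172); q=C[m]; print(m.sum(),cv2.minAreaRect((q[:,:2]*1000).astype(np.float32)),np.median(q[:,2]))
v,u=np.nonzero(m); print("px",u.min(),u.max(),v.min(),v.max())
m=(d>0)&(C[...,2]>.038)&(C[...,2]<.047)&(abs(C[...,0]-.43)<.1)&(abs(C[...,1]-.28)<.1); q=C[m]; print("logger",len(q),cv2.minAreaRect((q[:,:2]*1000).astype(np.float32)))
r=((h[...,0]>170)|(h[...,0]<6))&(h[...,1]>130)&(d>0)&(C[...,1]>.2)&(C[...,2]<.06); q=C[r]; v,u=np.nonzero(r); print("button",len(q),np.median(q,0).round(4),q.mean(0).round(4),u.mean(),v.mean(),px2w(i,u.mean(),v.mean(),.038).round(4))
u0=280;print(i["position"]);cv2.imwrite("pics/w2.png",cv2.resize(p[150:290,230:410],(720,560),interpolation=cv2.INTER_CUBIC)[...,::-1])
E
```

```text
ee [0.4168 0.0429 0.2809] rot [-9.4000e-03 -3.1408e+00  5.0000e-04] F [0.1 0.8 0.7] t 1.8667
345 ((429.2569580078125, 42.03993225097656), (20.92690086364746, 20.62784767150879), 81.85883331298828) 0.16619457167103519
px 306 331 200 226
logger 7642 ((451.7317199707031, 265.7373962402344), (210.32789611816406, 106.81214904785156), 73.15664672851562)
button 138 [0.4381 0.2664 0.0386] [0.4381 0.2666 0.0385] 503.8550724637681 183.3695652173913 [0.4382 0.2669 0.038 ]
[0.3338223  0.04266656 0.42564846]
```

View pics/w2.png

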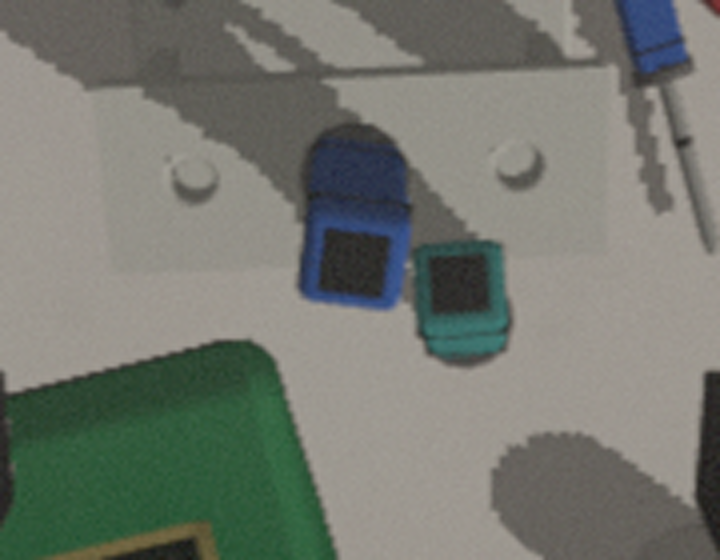

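The crop shows the big blue grip's top (centre 352,265) turned about -7° about z, and the two empty rack holes at (195,178) and (520,163). I turn to match, descend and close.

>>> jog_arm(motion=[[[0.006,0,-0.015],[0,0,-3.5]],[[0.0125,-0.001,-0.04],[0,0,-7]],[[0.0125,-0.001,-0.065],[0,0,-7]],[[0.0125,-0.001,-0.085],[0,0,-7]],[[0.0125,-0.001,-0.1],[0,0,-7]]])

```text
time: 2.33
ee_pos: [0.4293, 0.0423, 0.1801]
eef_rot: [-0.2, -3.135, -0.001]
contact_force: [0.3, -0.3, -0.1]
grip_width: 0.0918
gripper_force: 0.0
```

>>> jog_arm(motion=[[[0,0,-0.02],[0,0,0]],[[0,0,-0.038],[0,0,0]],[[0,0,-0.048],[0,0,0]],[[0,0,-0.05],[0,0,0]],[[0,0,-0.05],[0,0,0]]])

```text
time: 2.75
ee_pos: [0.4296, 0.0421, 0.131]
eef_rot: [-0.2, -3.135, -0.0]
contact_force: [-0.8, -0.4, 0.4]
grip_width: 0.0919
gripper_force: 0.0
```

>>> jog_arm(motion=[[[0,0,0],[0,0,0]],[[0,0,0],[0,0,0]],[[0,0,0],[0,0,0]],[[0,0,0],[0,0,0]],[[0,0,0],[0,0,0]]], fingers=0.03, grip_force=5)

```text
time: 3.17
ee_pos: [0.4299, 0.0419, 0.1312]
eef_rot: [0.201, 3.134, 0.001]
contact_force: [-0.2, 0.6, -0.2]
grip_width: 0.0628
gripper_force: 0.1
```

Run:
```python
from m import *
i,p,d,C=look("w3"); print(status.state()["grip_width"])
cv2.imwrite("pics/w3.png",p[...,::-1])
```

```text
ee [0.4299 0.0419 0.1312] rot [2.0130e-01 3.1343e+00 9.0000e-04] F [-0.2  0.6 -0.2] t 3.1667
0.05918651442178065
```

View pics/w3.png

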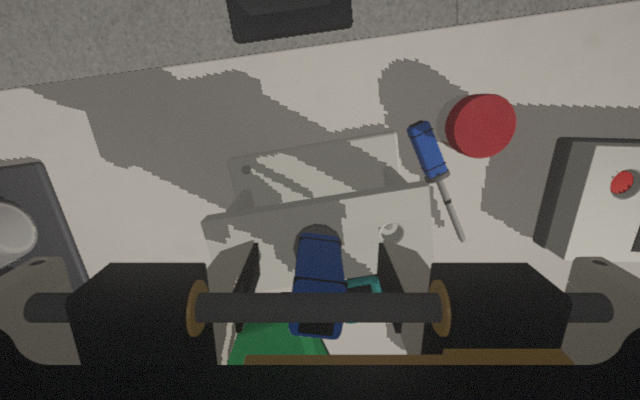

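The grip (318,300) sits centred between the fingers (238 and 402), square to the jaws. Closing.

>>> jog_arm(motion=[[[0,0,0],[0,0,0]],[[0,0,0],[0,0,0]],[[0,0,0],[0,0,0]],[[0,0,0],[0,0,0]],[[0,0,0],[0,0,0]]], fingers=0.0, grip_force=6)

```text
time: 3.63
ee_pos: [0.4295, 0.0416, 0.1307]
eef_rot: [-0.202, -3.135, 0.0]
contact_force: [0.8, 0.5, 0.5]
grip_width: 0.0286
gripper_force: 6.0
```

>>> jog_arm(motion=[[[0,0,0],[0,0,0]],[[0,0,0],[0,0,0]],[[0,0,0],[0,0,0]],[[0,0,0],[0,0,0]],[[0,0,0],[0,0,0]]], grip_force=6)

```text
time: 4.05
ee_pos: [0.4296, 0.0416, 0.1307]
eef_rot: [-0.202, -3.135, 0.0]
contact_force: [-0.6, -1.1, -0.7]
grip_width: 0.0284
gripper_force: 6.0
```

>>> jog_arm(motion=[[[0,0,0],[0,0,0]],[[0,0,0],[0,0,0]],[[0,0,0],[0,0,0]]], grip_force=25)

```text
time: 4.3
ee_pos: [0.4296, 0.0417, 0.1307]
eef_rot: [-0.202, -3.135, -0.0]
contact_force: [-0.5, 0.0, 0.5]
grip_width: 0.0279
gripper_force: 25.0
```

Width is 28 mm where 22 was expected, so I'm checking.

Run:
```python
from m import *
i,p,d,C=look("w4"); print(status.state()["grip_width"],status.state()["ft_torque"])
cv2.imwrite("pics/w4.png",cv2.resize(p[190:360,200:440],(792,561),interpolation=cv2.INTER_CUBIC)[...,::-1])
```

```text
ee [0.4296 0.0417 0.1307] rot [-0.2016 -3.1351 -0.    ] F [-0.5  0.   0.5] t 4.3
0.027902545187546517 [-0.00678855  0.04010128 -0.03408812]
```

View pics/w4.png

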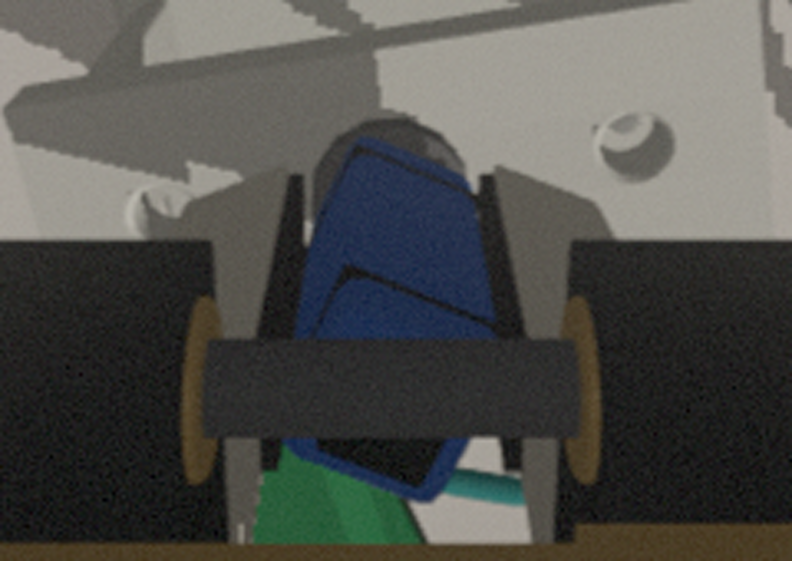

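The grip has turned in the jaws: its rim edge runs (345,268)-(497,322), about 18° off, which agrees with the width reading. I'll open slightly, turn the tool -18° and look again.

>>> jog_arm(motion=[[[0,0,0],[0,0,0]],[[0,0,0],[0,0,0]],[[0,0,0],[0,0,0]],[[0,0,0],[0,0,0]],[[0,0,0],[0,0,0]]], fingers=0.055, grip_force=5)

```text
time: 4.77
ee_pos: [0.4297, 0.0417, 0.1308]
eef_rot: [0.202, 3.135, 0.0]
contact_force: [-0.1, 0.1, 0.0]
grip_width: 0.0532
gripper_force: 0.0
```

>>> jog_arm(motion=[[[0,0,0],[0,0,-5]],[[0,0,0],[0,0,-11]],[[0,0,0],[0,0,-16]],[[0,0,0],[0,0,-18]],[[0,0,0],[0,0,-18]]])

```text
time: 5.18
ee_pos: [0.4297, 0.0418, 0.1307]
eef_rot: [0.692, 3.064, -0.0]
contact_force: [-0.7, 0.2, 1.2]
grip_width: 0.055
gripper_force: 0.0
```

Run:
```python
from m import *
i,p,d,C=look("w5"); print(status.state()["grip_width"])
c=cv2.resize(p[190:360,200:440],(792,561),interpolation=cv2.INTER_CUBIC)
cv2.imwrite("pics/w5.png",c[...,::-1])
h=cv2.cvtColor(p,cv2.COLOR_RGB2HSV)
B=(h[...,0]>105)&(h[...,0]<130)&(h[...,1]>100)&(d>0)&(C[...,2]>.1)&(C[...,2]<.18)
q=C[B]
for zl,zh in((.11,.13),(.13,.15),(.15,.163)):
    t=q[(q[:,2]>zl)&(q[:,2]<zh)]; print(len(t),t.mean(0).round(4),np.degrees(np.arctan(np.polyfit(t[:,1],t[:,0],1)[0])))
```

```text
ee [0.4297 0.0418 0.1307] rot [ 6.9190e-01  3.0644e+00 -1.0000e-04] F [-0.7  0.2  1.2] t 5.1833
0.05535436298015293
521 [0.4216 0.0455 0.1217] 30.32750818272695
931 [0.4217 0.0459 0.1407] 30.36713641195962
691 [0.4216 0.0458 0.1567] 30.69257278506607
```

View pics/w5.png

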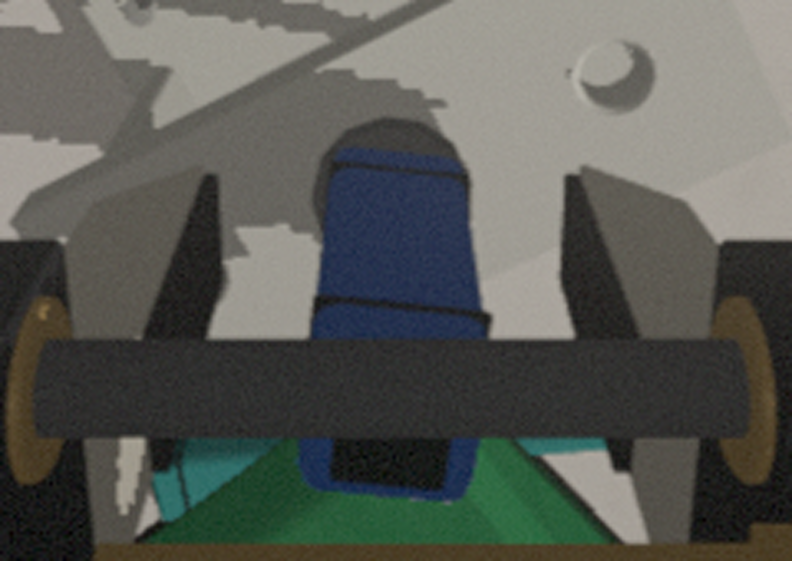

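The front face lies at -30.4° by depth against the tool's -25.5°, in line with the rim's 5.7° slope (318,300)-(488,317), and the centre is about 2 mm off. I correct both and close gently.

>>> jog_arm(motion=[[[0.001,-0.001,0],[0,0,-3]],[[0.0015,-0.0017,0],[0,0,-5]],[[0.0015,-0.0017,0],[0,0,-5]]])

```text
time: 5.48
ee_pos: [0.4313, 0.0399, 0.1308]
eef_rot: [0.823, 3.032, 0.0]
contact_force: [-0.3, -0.4, 0.5]
grip_width: 0.0552
gripper_force: 0.0
```

>>> jog_arm(motion=[[[0,0,0],[0,0,0]],[[0,0,0],[0,0,0]],[[0,0,0],[0,0,0]],[[0,0,0],[0,0,0]],[[0,0,0],[0,0,0]]], fingers=0.026, grip_force=4)

```text
time: 5.9
ee_pos: [0.4312, 0.04, 0.1307]
eef_rot: [0.822, 3.032, 0.0]
contact_force: [0.2, 0.4, 1.1]
grip_width: 0.0282
gripper_force: 0.0
```

```bash
cat >> m.py <<'E'
def face(p,d,C,zl=.11,zh=.163,r=.03,c=None):
    h=cv2.cvtColor(p,cv2.COLOR_RGB2HSV)
    B=(h[...,0]>105)&(h[...,0]<130)&(h[...,1]>100)&(d>0)&(C[...,2]>zl)&(C[...,2]<zh)&(np.hypot(C[...,0]-c[0],C[...,1]-c[1])<r)
    q=C[B]; k=np.polyfit(q[:,1],q[:,0],1)[0]; a=np.arctan(k)
    return len(q),np.degrees(a),q.mean(0)+.011*np.array([np.cos(a),-np.sin(a),0])
E
python3 - <<'E'
from m import *
i,p,d,C=look("w6"); print(status.state()["grip_width"]); print(face(p,d,C,c=(.43,.042)))
E
```

```text
ee [0.4312 0.04   0.1307] rot [8.2180e-01 3.0322e+00 1.0000e-04] F [0.2 0.4 1.1] t 5.9
0.026724090722453204
(2228, np.float64(31.26507852627619), array([0.43137773, 0.04048803, 0.1415992 ]))
```

Still aligned (31.3° against 30.4°). Finishing the close.

>>> jog_arm(motion=[[[0,0,0],[0,0,-0.5]],[[0,0,0],[0,0,-0.5]],[[0,0,0],[0,0,-0.5]],[[0,0,0],[0,0,-0.5]]], fingers=0.0, grip_force=4)

```text
time: 6.28
ee_pos: [0.4312, 0.0401, 0.1307]
eef_rot: [0.835, 3.028, 0.0]
contact_force: [-0.3, 1.5, -0.7]
grip_width: 0.0222
gripper_force: 4.0
```

Run:
```python
from m import *
i,p,d,C=look("w7"); print(status.state()["grip_width"]); print(face(p,d,C,c=(.43,.042)))
```

```text
ee [0.4312 0.0401 0.1307] rot [8.3530e-01 3.0284e+00 2.0000e-04] F [-0.3  1.5 -0.7] t 6.2833
0.02161321714771042
(2310, np.float64(29.96703443126155), array([0.43116331, 0.03962594, 0.14158327]))
```

Flat grip, 22 mm. I tighten and lift straight up.

>>> jog_arm(motion=[[[0,0,0],[0,0,0]],[[0,0,0],[0,0,0]],[[0,0,0],[0,0,0]]], grip_force=35)

```text
time: 6.58
ee_pos: [0.4312, 0.0401, 0.1307]
eef_rot: [0.836, 3.028, 0.0]
contact_force: [0.7, 2.3, -0.6]
grip_width: 0.0216
gripper_force: 35.0
```

>>> jog_arm(motion=[[[0,0,0.008],[0,0,0]],[[0,0,0.022],[0,0,0]],[[0,0,0.04],[0,0,0]],[[0,0,0.058],[0,0,0]],[[0,0,0.075],[0,0,0]]])

```text
time: 7.0
ee_pos: [0.4308, 0.0399, 0.207]
eef_rot: [-0.836, -3.028, 0.0]
contact_force: [0.2, 1.4, -1.5]
grip_width: 0.0221
gripper_force: 35.0
```

>>> jog_arm(motion=[[[0,0,0.018],[0,0,0]],[[0,0,0.032],[0,0,0]],[[0,0,0.042],[0,0,0]],[[0,0,0.045],[0,0,0]],[[0,0,0.045],[0,0,0]]])

```text
time: 7.42
ee_pos: [0.4314, 0.0398, 0.2516]
eef_rot: [0.836, 3.027, 0.001]
contact_force: [0.2, 0.1, 0.5]
grip_width: 0.0217
gripper_force: 35.0
```

Run:
```python
from m import *
i,p,d,C=look("w8"); s=status.state(); print(s["grip_width"],s["ft_torque"])
print(face(p,d,C,zl=.2,zh=.3,c=(.43,.04)))
h=cv2.cvtColor(p,cv2.COLOR_RGB2HSV)
r=((h[...,0]>170)|(h[...,0]<6))&(h[...,1]>130)&(d>0)&(C[...,1]>.23)&(C[...,2]<.06); v,u=np.nonzero(r);print("button",r.sum(), r.sum() and (C[r].mean(0).round(4), px2w(i,u.mean(),v.mean(),.038).round(4)))
for n in("scene","side"):
    i,p,d=cam(n); C=cloud(i,d); np.savez(n+"8.npz",p=p,d=d,c=C)
    m=(d>0)&(np.hypot(C[...,0]-.431,C[...,1]-.04)<.02)&(C[...,2]>.115)&(C[...,2]<.205); q=C[m]
    # stem fit
    if len(q)>10:
        for k in(0,1): print(n,len(q),"xy"[k],np.polyfit(q[:,2],q[:,k],1).round(4))
        print(q[:,2].min(),q[:,2].max())
a=[cv2.resize(np.load(n+"8.npz")["p"][y:y+120,x:x+100],(400,480),interpolation=cv2.INTER_CUBIC) for n,x,y in(("scene",260,140),("side",290,120))]
cv2.imwrite("pics/s8.png",np.hstack(a)[...,::-1])
```

```text
ee [0.4314 0.0398 0.2516] rot [8.3590e-01 3.0272e+00 1.4000e-03] F [0.2 0.1 0.5] t 7.4167
0.022105915975928276 [-0.00928118 -0.05315096  0.00579305]
(2794, np.float64(0.38791367975399543), array([0.43495296, 0.0435422 , 0.26884864]))
button 236 (array([0.4382, 0.2666, 0.0385]), array([0.4383, 0.2669, 0.038 ]))
scene 57 x [-0.0207  0.4313]
scene 57 y [-0.0348  0.045 ]
0.1378144919574278 0.2039236797594446
side 38 x [-0.0014  0.4317]
side 38 y [0.0157 0.0398]
0.13487823751458305 0.2038067491585791
```

View pics/s8.png

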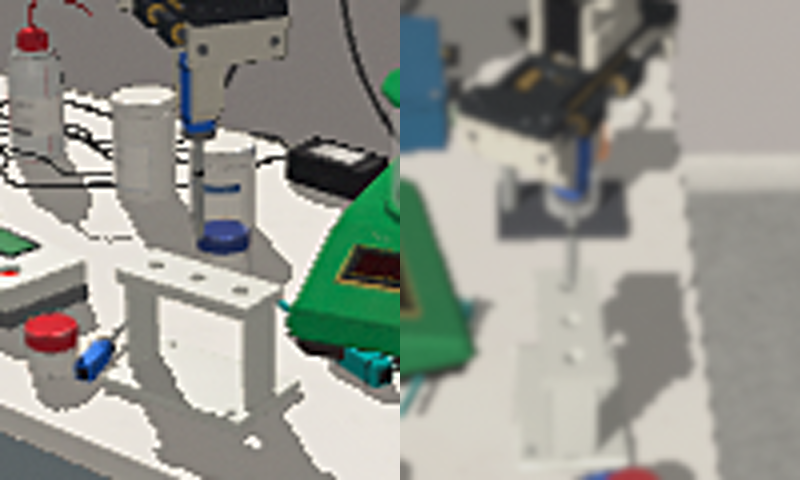

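The probe is held, with the stem hanging vertical (scene crop 197,140-200) and the tip at z≈0.136. The decoys toppled during the work and lie on the bench clear of the path. I carry the probe over the button.

>>> jog_arm(motion=[[[0.0005,0.015,0],[0,0,0]],[[0.001,0.045,0],[0,0,0]],[[0.002,0.08,0],[0,0,0]],[[0.003,0.115,0],[0,0,0]],[[0.004,0.15,0],[0,0,0]]])

```text
time: 7.98
ee_pos: [0.4346, 0.1912, 0.25]
eef_rot: [-0.837, -3.027, 0.002]
contact_force: [0.0, 0.4, 0.4]
grip_width: 0.0216
gripper_force: 35.0
```

>>> jog_arm(motion=[[[0.001,0.03,0],[0,0,0]],[[0.002,0.055,-0.01],[0,0,0]],[[0.003,0.07,-0.025],[0,0,0]],[[0.003,0.077,-0.04],[0,0,0]],[[0.003,0.077,-0.045],[0,0,0]]])

```text
time: 8.4
ee_pos: [0.4366, 0.2682, 0.2028]
eef_rot: [-0.831, -3.027, 0.005]
contact_force: [-0.5, 0.2, -0.7]
grip_width: 0.0218
gripper_force: 35.0
```

>>> jog_arm(motion=[[[0,0,-0.005],[0,0,0]],[[0,0,-0.01],[0,0,0]],[[0,0,-0.01],[0,0,0]],[[0,0,-0.01],[0,0,0]]])

```text
time: 8.73
ee_pos: [0.4384, 0.2662, 0.196]
eef_rot: [0.838, 3.028, 0.0]
contact_force: [-0.1, 1.3, -0.4]
grip_width: 0.0219
gripper_force: 35.0
```

Run:
```python
from m import *
i,p,d,C=look("w9")
for n in("scene","side"):
    i,p,d=cam(n); C=cloud(i,d); np.savez(n+"9.npz",p=p,d=d,c=C)
    o=np.array([.438,.267]); m=(d>0)&(np.hypot(C[...,0]-o[0],C[...,1]-o[1])<.02)&(C[...,2]>.075)&(C[...,2]<.16); q=C[m]
    for k in(0,1): print(n,len(q),"xy"[k],np.polyfit(q[:,2]-.08,q[:,k],1).round(4))
    print(q[:,2].min())
a=[cv2.resize(np.load(n+"9.npz")["p"][y:y+120,x:x+100],(400,480),interpolation=cv2.INTER_CUBIC) for n,x,y in(("scene",220,130),("side",290,200))]
cv2.imwrite("pics/s9.png",np.hstack(a)[...,::-1])
```

```text
ee [0.4384 0.2662 0.196 ] rot [8.3780e-01 3.0277e+00 2.0000e-04] F [-0.1  1.3 -0.4] t 8.7333
scene 47 x [-0.0157  0.4363]
scene 47 y [-0.0269  0.2666]
0.08546570880689675
side 51 x [0.0028 0.4384]
side 51 y [-0.0094  0.2702]
0.08613514671345224
```

View pics/s9.png

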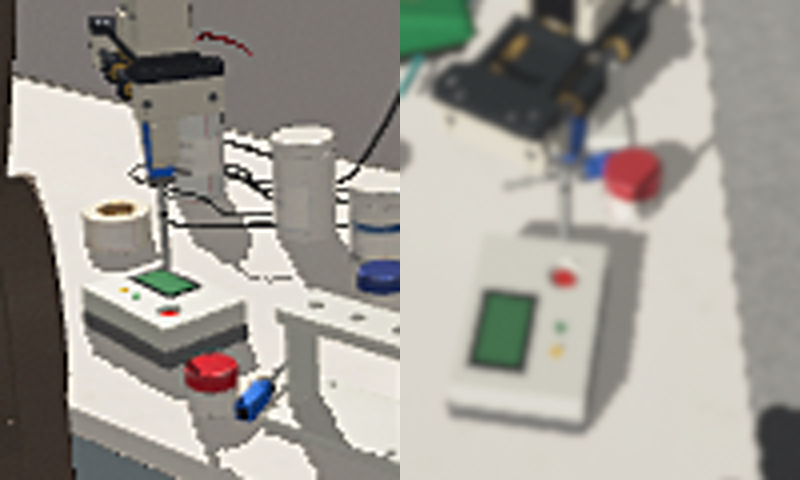

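The tip hangs above the button (scene crop 166,270; button 168,311), and the measured xy agrees to within 1 mm. Descending.

>>> jog_arm(motion=[[[0,0,-0.01],[0,0,0]],[[0,0,-0.022],[0,0,0]],[[0,0,-0.032],[0,0,0]],[[0,0,-0.037],[0,0,0]],[[0,0,-0.038],[0,0,0]]])

```text
time: 9.3
ee_pos: [0.4375, 0.2665, 0.1564]
eef_rot: [-0.836, -3.027, 0.003]
contact_force: [0.2, 0.4, -0.9]
grip_width: 0.0217
gripper_force: 35.0
```

>>> jog_arm(motion=[[[0,0,-0.002],[0,0,0]],[[0,0,-0.004],[0,0,0]],[[0,0,-0.006],[0,0,0]],[[0,0,-0.007],[0,0,0]],[[0,0,-0.007],[0,0,0]]])

```text
time: 9.72
ee_pos: [0.4384, 0.2671, 0.1509]
eef_rot: [0.836, 3.028, 0.001]
contact_force: [0.1, -0.2, 2.2]
grip_width: 0.0219
gripper_force: 35.0
```

>>> jog_arm(motion=[[[0,0,-0.001],[0,0,0]],[[0,0,-0.0015],[0,0,0]],[[0,0,-0.0015],[0,0,0]]])

```text
time: 9.97
ee_pos: [0.4384, 0.2671, 0.1494]
eef_rot: [0.836, 3.028, 0.001]
contact_force: [0.4, -0.3, 3.4]
grip_width: 0.022
gripper_force: 35.0
```

>>> jog_arm(motion=[[[0,0,-0.0005],[0,0,0]],[[0,0,-0.001],[0,0,0]],[[0,0,-0.001],[0,0,0]]])

```text
time: 10.22
ee_pos: [0.4384, 0.2671, 0.1485]
eef_rot: [0.836, 3.028, 0.001]
contact_force: [-1.1, -0.7, 5.1]
grip_width: 0.022
gripper_force: 35.0
```

>>> jog_arm(motion=[[[0,0,-0.0005],[0,0,0]],[[0,0,-0.0005],[0,0,0]],[[0,0,-0.0005],[0,0,0]]])

```text
time: 10.47
ee_pos: [0.4385, 0.2672, 0.1483]
eef_rot: [0.836, 3.028, 0.001]
contact_force: [-0.9, -1.2, 8.6]
grip_width: 0.0221
gripper_force: 35.0
```

The button is fully in (force rose from 3.4 to 8.6 N at the stop). I raise and carry toward the guide.

>>> jog_arm(motion=[[[0,0,0.01],[0,0,0]],[[0,0,0.035],[0,0,0]],[[0,0,0.07],[0,0,0]],[[0,0,0.1],[0,0,0]],[[0,0,0.12],[0,0,0]]])

```text
time: 10.88
ee_pos: [0.4385, 0.267, 0.2708]
eef_rot: [0.836, 3.027, 0.003]
contact_force: [0.5, 0.1, -1.3]
grip_width: 0.0217
gripper_force: 35.0
```

>>> jog_arm(motion=[[[0,-0.02,0.004],[0,0,0]],[[-0.001,-0.055,0.005],[0,0,0]],[[-0.003,-0.093,0.005],[0,0,0]],[[-0.005,-0.131,0.005],[0,0,0]],[[-0.007,-0.17,0.005],[0,0,0]]])

```text
time: 11.3
ee_pos: [0.4303, 0.0955, 0.2729]
eef_rot: [-0.835, -3.028, 0.0]
contact_force: [1.3, -0.5, -0.1]
grip_width: 0.0218
gripper_force: 35.0
```

>>> jog_arm(motion=[[[-0.002,-0.038,0],[0,0,0]],[[-0.005,-0.076,0],[0,0,0]],[[-0.007,-0.11,0],[0,0,0]],[[-0.009,-0.14,0],[0,0,0]],[[-0.009,-0.16,0],[0,0,0]]])

```text
time: 11.72
ee_pos: [0.4208, -0.0662, 0.2731]
eef_rot: [-0.84, -3.027, -0.0]
contact_force: [0.6, 0.6, -0.1]
grip_width: 0.0223
gripper_force: 35.0
```

>>> jog_arm(motion=[[[0,-0.01,0],[0,0,0]],[[0,-0.01,0],[0,0,0]],[[0,-0.01,0],[0,0,0]],[[0,-0.01,0],[0,0,0]],[[0,-0.01,0],[0,0,0]]])

```text
time: 12.13
ee_pos: [0.4221, -0.0718, 0.2727]
eef_rot: [-0.833, -3.029, -0.0]
contact_force: [0.5, -0.1, -0.5]
grip_width: 0.0223
gripper_force: 35.0
```

Run:
```python
from m import *
i,p,d,C=look("w10")
h=cv2.cvtColor(p,cv2.COLOR_RGB2HSV)
m=(d>0)&(h[...,0]>4)&(h[...,0]<18)&(h[...,1]>130)&(C[...,2]>.097)&(C[...,2]<.106)
v,u=np.nonzero(m); print(m.sum(),u.min(),u.max(),v.min(),v.max(),cv2.minAreaRect((C[m][:,:2]*1000).astype(np.float32)),np.median(C[m][:,2]))
cv2.imwrite("pics/w10.png",p[...,::-1])
```

```text
ee [ 0.4221 -0.0718  0.2727] rot [-8.3280e-01 -3.0287e+00 -1.0000e-04] F [ 0.5 -0.1 -0.5] t 12.1333
1800 155 229 220 269 ((421.0867004394531, -228.08404541015625), (56.22761917114258, 57.426116943359375), 0.4636925756931305) 0.10179381955161876
```

View pics/w10.png

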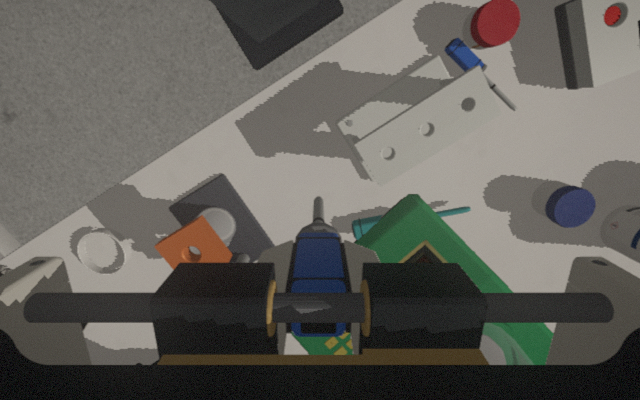

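The picture shows the guide bore at (194,254), the stem tip at (318,202) and nothing displaced in the rack area. From here I work numerically: hole centre and stem axis.

```bash
cat > g.py <<'E'
from m import *
def hole(i,p,d,C):
    h=cv2.cvtColor(p,cv2.COLOR_RGB2HSV)
    m=((d>0)&(h[...,0]>4)&(h[...,0]<18)&(h[...,1]>130)&(C[...,2]>.098)&(C[...,2]<.106)&(np.hypot(C[...,0]-.421,C[...,1]+.228)<.045)).astype(np.uint8)
    cs,hi=cv2.findContours(m,cv2.RETR_CCOMP,cv2.CHAIN_APPROX_NONE); out=[]
    for c,q in zip(cs,hi[0]):
        if q[3]>=0 and len(c)>12:
            w=np.array([px2w(i,*x[0],.101)[:2] for x in c],np.float32)*1000
            out.append((len(c),cv2.minEnclosingCircle(w),cv2.fitEllipse(w)))
    q=C[m>0]; return len(q),cv2.minAreaRect((q[:,:2]*1000).astype(np.float32)),np.median(q[:,2]),out
def stem(d,C,o,zl,zh,campos,r=.015):
    m=(d>0)&(np.hypot(C[...,0]-o[0],C[...,1]-o[1])<r)&(C[...,2]>zl)&(C[...,2]<zh); q=C[m]
    z0=(zl+zh)/2; dv=np.array(campos[:2])-np.array(o[:2]); dv/=np.linalg.norm(dv)
    f=[np.polyfit(q[:,2]-z0,q[:,k]-.0031*dv[k],1) for k in(0,1)]
    return len(q),"slope",[round(x[0],4) for x in f],"axis at",z0,[round(x[1],4) for x in f],"zmin",q[:,2].min().round(4)
E
python3 - <<'E'
from g import *
z=np.load("w10.npz"); i=eyes.camera_info("wrist"); o=(.4221,-.0718)
print(i["position"],z["pos"]); print(hole(i,z["p"],z["d"],z["c"]))
print("wrist",stem(z["d"],z["c"],o,.15,.215,z["pos"]))
for n in("scene","side"):
    i,p,d=cam(n); C=cloud(i,d); print(n,stem(d,C,o,.15,.225,i["position"])); print(hole(i,p,d,C))
E
```

```text
[ 0.35087948 -0.02995014  0.41738821] [ 0.35086192 -0.02986535  0.41739708]
(1766, ((421.08270263671875, -228.0889434814453), (56.168052673339844, 57.481754302978516), 0.3929527699947357), np.float64(0.1018061997080523), [(46, ((420.77069091796875, -227.195068359375), 9.79447078704834), ((420.65234375, -227.08714294433594), (17.756250381469727, 18.941621780395508), 81.74684143066406))])
wrist (251, 'slope', [np.float64(-0.0015), np.float64(-0.0014)], 'axis at', 0.1825, [np.float64(0.4218), np.float64(-0.0719)], 'zmin', np.float64(0.1638))
scene (56, 'slope', [np.float64(0.0094), np.float64(-0.0144)], 'axis at', 0.1875, [np.float64(0.4219), np.float64(-0.071)], 'zmin', np.float64(0.1591))
(226, ((420.57781982421875, -228.74859619140625), (60.687278747558594, 56.58244705200195), 0.04843394458293915), np.float64(0.10281815162152458), [])
side (34, 'slope', [np.float64(0.0173), np.float64(0.0059)], 'axis at', 0.1875, [np.float64(0.4227), np.float64(-0.0718)], 'zmin', np.float64(0.1582))
(79, ((421.98199462890625, -223.38172912597656), (52.49166488647461, 48.52720642089844), 88.1602783203125), np.float64(0.10103809147089604), [])
```

Stem axis coincides with the TCP and is vertical. Hole is at (0.421,-0.2276). I move above it.

>>> jog_arm(motion=[[[0,-0.015,0],[0,0,0]],[[0,-0.045,0],[0,0,0]],[[-0.001,-0.08,0],[0,0,0]],[[-0.001,-0.11,0],[0,0,0]],[[-0.001,-0.135,0],[0,0,0]]])

```text
time: 12.7
ee_pos: [0.421, -0.2098, 0.2729]
eef_rot: [0.836, 3.028, -0.0]
contact_force: [-0.4, 0.6, -1.0]
grip_width: 0.0223
gripper_force: 35.0
```

>>> jog_arm(motion=[[[0,-0.013,0],[0,0,0]],[[0,-0.019,-0.01],[0,0,0]],[[0,-0.021,-0.02],[0,0,0]],[[0,-0.021,-0.028],[0,0,0]],[[0,-0.021,-0.03],[0,0,0]]])

```text
time: 13.12
ee_pos: [0.4205, -0.2277, 0.2411]
eef_rot: [-0.834, -3.026, -0.001]
contact_force: [0.6, 0.2, -0.5]
grip_width: 0.0218
gripper_force: 35.0
```

>>> jog_arm(motion=[[[0,0,0],[0,0,0]],[[0,0,0],[0,0,0]],[[0,0,0],[0,0,0]],[[0,0,0],[0,0,0]],[[0,0,0],[0,0,0]]])

```text
time: 13.53
ee_pos: [0.4214, -0.2288, 0.2431]
eef_rot: [0.835, 3.028, 0.0]
contact_force: [-0.2, -0.4, -1.0]
grip_width: 0.0219
gripper_force: 35.0
```

Run:
```python
from g import *
i,p,d,C=look("w11"); o=status.state()["ee_pos"][:2]
print(hole(i,p,d,C)); print("wrist",stem(d,C,o,.12,.19,i["position"]))
for n in("scene","side"):
    i,p,d=cam(n); C=cloud(i,d); print(n,stem(d,C,o,.12,.195,i["position"])); print(hole(i,p,d,C))
```

```text
ee [ 0.4214 -0.2288  0.2431] rot [8.3490e-01 3.0279e+00 4.0000e-04] F [-0.2 -0.4 -1. ] t 13.5333
(3100, ((420.96844482421875, -228.2205047607422), (56.065853118896484, 55.826194763183594), 0.3791763484477997), np.float64(0.1017668068580741), [])
wrist (270, 'slope', [np.float64(-0.0025), np.float64(-0.0001)], 'axis at', 0.155, [np.float64(0.4211), np.float64(-0.229)], 'zmin', np.float64(0.127))
scene (64, 'slope', [np.float64(0.0197), np.float64(0.0081)], 'axis at', 0.1575, [np.float64(0.4209), np.float64(-0.2279)], 'zmin', np.float64(0.1339))
(228, ((421.0938415527344, -227.9575653076172), (63.51329803466797, 56.92183303833008), 2.185006856918335), np.float64(0.10275459664494985), [])
side (32, 'slope', [np.float64(0.0125), np.float64(0.0174)], 'axis at', 0.1575, [np.float64(0.4224), np.float64(-0.2291)], 'zmin', np.float64(0.1283))
(109, ((422.1585693359375, -223.19432067871094), (50.92899703979492, 53.23331069946289), 4.281523704528809), np.float64(0.10078834797138181), [])
```

By the wrist view, the stem is at (0.4211,-0.2290) and the block centre at (0.4210,-0.2282). I nudge y by +0.001 and lower gently.

>>> jog_arm(motion=[[[0,0.0005,0],[0,0,0]],[[0,0.001,-0.003],[0,0,0]],[[0,0.001,-0.008],[0,0,0]],[[0,0.001,-0.012],[0,0,0]],[[0,0.001,-0.014],[0,0,0]]])

```text
time: 14.1
ee_pos: [0.4208, -0.2278, 0.2279]
eef_rot: [-0.836, -3.027, -0.0]
contact_force: [0.0, 0.7, -1.4]
grip_width: 0.0217
gripper_force: 35.0
```

>>> jog_arm(motion=[[[0,0,-0.003],[0,0,0]],[[0,0,-0.008],[0,0,0]],[[0,0,-0.014],[0,0,0]],[[0,0,-0.018],[0,0,0]],[[0,0,-0.02],[0,0,0]]])

```text
time: 14.52
ee_pos: [0.4208, -0.2279, 0.2079]
eef_rot: [-0.836, -3.027, 0.0]
contact_force: [0.7, -0.1, 0.2]
grip_width: 0.022
gripper_force: 35.0
```

Run:
```python
from g import *
i,p,d,C=look("w12"); o=status.state()["ee_pos"][:2]
print(hole(i,p,d,C)); print("wrist",stem(d,C,o,.108,.165,i["position"]))
i2=i
# hole mouth edges around the stem: which top-plane orange points lie nearest the stem axis, per direction
h=cv2.cvtColor(p,cv2.COLOR_RGB2HSV)
m=(d>0)&(h[...,0]>4)&(h[...,0]<18)&(h[...,1]>130)&(C[...,2]>.098)&(C[...,2]<.106)&(np.hypot(C[...,0]-.421,C[...,1]+.228)<.04)
q=C[m][:,:2]-np.array([.421,-.228]); a=np.degrees(np.arctan2(q[:,1],q[:,0])); r=np.hypot(*q.T)
for k in range(-180,180,20):
    s=(a>=k)&(a<k+20); print(k+10,s.sum(),round(r[s].min()*1000,1) if s.any() else None,end=" | ")
```

```text
ee [ 0.4208 -0.2279  0.2079] rot [-8.3560e-01 -3.0274e+00  1.0000e-04] F [ 0.7 -0.1  0.2] t 14.5167
(3611, ((421.0019226074219, -228.26242065429688), (56.26881790161133, 56.078102111816406), 0.2524186968803406), np.float64(0.10173486888879546), [])
wrist (236, 'slope', [np.float64(-0.0015), np.float64(0.0008)], 'axis at', 0.1365, [np.float64(0.4204), np.float64(-0.2279)], 'zmin', np.float64(0.108))
-170 202 9.8 | -150 268 10.1 | -130 325 9.5 | -110 202 9.3 | -90 183 9.3 | -70 177 9.2 | -50 28 11.5 | -30 0 None | -10 48 10.1 | 10 170 8.8 | 30 236 8.9 | 50 311 9.0 | 70 216 8.9 | 90 184 8.8 | 110 223 8.9 | 130 341 9.3 | 150 288 9.5 | 170 209 9.8 |
```

Hole rim centre is (0.4205,-0.2282) and the stem is at (0.4204,-0.2279), so it is centred. I lower the remaining 46 mm.

>>> jog_arm(motion=[[[0,0,-0.003],[0,0,0]],[[0,0,-0.009],[0,0,0]],[[0,0,-0.015],[0,0,0]],[[0,0,-0.021],[0,0,0]],[[0,0,-0.026],[0,0,0]]])

```text
time: 14.98
ee_pos: [0.421, -0.2279, 0.1819]
eef_rot: [-0.836, -3.028, -0.0]
contact_force: [0.1, 0.1, -0.8]
grip_width: 0.0219
gripper_force: 35.0
```

>>> jog_arm(motion=[[[0,0,-0.005],[0,0,0]],[[0,0,-0.011],[0,0,0]],[[0,0,-0.016],[0,0,0]],[[0,0,-0.019],[0,0,0]],[[0,0,-0.02],[0,0,0]]])

```text
time: 15.4
ee_pos: [0.4209, -0.2279, 0.1622]
eef_rot: [-0.836, -3.028, 0.0]
contact_force: [-0.2, -0.8, -0.5]
grip_width: 0.022
gripper_force: 35.0
```

>>> jog_arm(motion=[[[0,0,0],[0,0,0]],[[0,0,0],[0,0,0]],[[0,0,0],[0,0,0]]])

```text
time: 15.65
ee_pos: [0.4213, -0.2281, 0.163]
eef_rot: [0.836, 3.028, 0.0]
contact_force: [0.2, -0.8, -0.4]
grip_width: 0.0223
gripper_force: 35.0
```

Run:
```python
from g import *
i,p,d,C=look("w13"); o=status.state()["ee_pos"][:2]
print("wrist",stem(d,C,o,.103,.125,i["position"]), np.abs(status.state()["joint_vel"]).max())
h=cv2.cvtColor(p,cv2.COLOR_RGB2HSV)
m=(d>0)&(h[...,0]>4)&(h[...,0]<18)&(h[...,1]>130)&(C[...,2]>.098)&(C[...,2]<.106)&(np.hypot(C[...,0]-.421,C[...,1]+.228)<.04)
q=C[m][:,:2]-o; a=np.degrees(np.arctan2(q[:,1],q[:,0])); r=np.hypot(*q.T)
for k in range(-180,180,20):
    s=(a>=k)&(a<k+20); print(k+10,s.sum(),round(r[s].min()*1000,1) if s.any() else None,end=" | ")
# brightness along the stem and shoulder underside, by height (rays hitting the axis front)
for n in("wrist","scene","side"):
    if n!="wrist": i,p,d=cam(n)
    f=200/np.tan(np.radians(i["vertical_fov"])/2); print(n,"mm/px",1000*np.linalg.norm(np.array(i["position"])-[*o,.1])/f)
    dv=np.array(i["position"])[:2]-o; dv/=np.linalg.norm(dv)
    for z in np.arange(.094,.137,.0015):
        w=np.array([*(o+.0038*dv),z])-i["position"]; x=rot(i["attitude"]).T@w
        u,v=f*x[0]/x[2]+i["cx"],f*x[1]/x[2]+i["cy"]
        c=cv2.getRectSubPix(np.ascontiguousarray(p),(1,1),(float(u),float(v)))[0,0]; print(f"{z*1000:.1f}:{c.tolist()}",end=" ")
    print()
```

```text
ee [ 0.4213 -0.2281  0.163 ] rot [8.3580e-01 3.0279e+00 1.0000e-04] F [ 0.2 -0.8 -0.4] t 15.65
wrist (63, 'slope', [np.float64(0.4904), np.float64(0.1613)], 'axis at', 0.11399999999999999, [np.float64(0.424), np.float64(-0.2269)], 'zmin', np.float64(0.103)) 0.0022669159682468
-170 300 9.8 | -150 390 9.9 | -130 455 9.4 | -110 281 9.3 | -90 104 14.5 | -70 0 None | -50 0 None | -30 0 None | -10 0 None | 10 0 None | 30 192 13.2 | 50 428 8.8 | 70 299 8.8 | 90 272 8.8 | 110 308 9.1 | 130 492 9.6 | 150 420 4.4 | 170 308 9.6 | wrist mm/px 0.6773421382617084
94.0:[78, 71, 69] 95.5:[80, 76, 71] 97.0:[76, 74, 68] 98.5:[66, 61, 56] 100.0:[50, 39, 37] 101.5:[43, 29, 28] 103.0:[52, 44, 41] 104.5:[67, 63, 57] 106.0:[76, 71, 65] 107.5:[74, 67, 63] 109.0:[69, 62, 60] 110.5:[58, 47, 47] 112.0:[60, 51, 50] 113.5:[65, 60, 58] 115.0:[81, 76, 71] 116.5:[90, 85, 80] 118.0:[91, 86, 83] 119.5:[89, 83, 80] 121.0:[76, 70, 67] 122.5:[61, 56, 53] 124.0:[56, 52, 53] 125.5:[47, 48, 65] 127.0:[42, 46, 75] 128.5:[42, 46, 76] 130.0:[37, 41, 72] 131.5:[40, 39, 58] 133.0:[41, 40, 51] 134.5:[44, 47, 70] 136.0:[39, 42, 7
[... 577 characters left out ...]
 72, 68] 134.5:[72, 71, 71] 136.0:[72, 72, 76] 
side mm/px 3.7382150348253784
94.0:[176, 103, 67] 95.5:[166, 102, 71] 97.0:[156, 101, 75] 98.5:[146, 100, 79] 100.0:[138, 100, 82] 101.5:[131, 100, 85] 103.0:[124, 100, 88] 104.5:[127, 105, 94] 106.0:[131, 111, 100] 107.5:[135, 116, 106] 109.0:[139, 121, 110] 110.5:[144, 125, 114] 112.0:[148, 129, 118] 113.5:[151, 131, 119] 115.0:[153, 133, 121] 116.5:[156, 135, 123] 118.0:[156, 137, 126] 119.5:[157, 140, 129] 121.0:[157, 141, 131] 122.5:[153, 141, 132] 124.0:[150, 140, 133] 125.5:[144, 137, 133] 127.0:[135, 131, 130] 128.5:[125, 125, 127] 130.0:[116, 118, 127] 131.5:[106, 112, 131] 133.0:[96, 105, 134] 134.5:[89, 102, 138] 136.0:[83, 100, 143]
```

The ring reads about 1 mm high (kinematics 102.3, wrist about 101.7 against the 101 target). I make a small correction and settle.

>>> jog_arm(motion=[[[-0.0003,0,-0.0005],[0,0,0]],[[-0.0003,0,-0.001],[0,0,0]],[[-0.0003,0,-0.001],[0,0,0]],[[-0.0003,0,-0.001],[0,0,0]],[[-0.0003,0,-0.001],[0,0,0]]])

```text
time: 16.22
ee_pos: [0.4209, -0.228, 0.1617]
eef_rot: [-0.836, -3.028, -0.0]
contact_force: [-0.3, -0.3, -1.1]
grip_width: 0.0222
gripper_force: 35.0
```

>>> jog_arm(motion=[[[0,0,0],[0,0,0]],[[0,0,0],[0,0,0]],[[0,0,0],[0,0,0]],[[0,0,0],[0,0,0]],[[0,0,0],[0,0,0]]])

```text
time: 16.63
ee_pos: [0.4208, -0.228, 0.1617]
eef_rot: [0.836, 3.028, 0.0]
contact_force: [-0.0, -0.5, -0.3]
grip_width: 0.0216
gripper_force: 35.0
```

Run:
```python
from g import *
i,p,d,C=look("w14"); s=status.state(); o=s["ee_pos"][:2]; print(np.abs(s["joint_vel"]).max())
# stem in the wrist view: surface points near the camera-facing side, and ring darkness vs depth-derived height
h=cv2.cvtColor(p,cv2.COLOR_RGB2HSV)
m=(d>0)&(np.hypot(C[...,0]-o[0],C[...,1]-o[1])<.0065)&(C[...,2]>.085)&(C[...,2]<.124)
q=C[m]; V=p[...,0][m].astype(float)
for z in np.arange(.086,.124,.002):
    t=(q[:,2]>=z)&(q[:,2]<z+.002)
    if t.any(): print(round((z+.001)*1000),t.sum(),V[t].mean().round(),p[...,2][m][t].mean().round(),q[t][:,:2].mean(0).round(4))
```

```text
ee [ 0.4208 -0.228   0.1617] rot [8.3590e-01 3.0283e+00 1.0000e-04] F [-0.  -0.5 -0.3] t 16.6333
0.001181690460176333
87 6 81.0 66.0 [ 0.419  -0.2262]
89 8 77.0 66.0 [ 0.4182 -0.2268]
91 16 74.0 65.0 [ 0.4178 -0.2268]
93 10 75.0 66.0 [ 0.4178 -0.2267]
95 14 78.0 68.0 [ 0.4182 -0.2268]
97 9 82.0 72.0 [ 0.4179 -0.226 ]
99 5 57.0 47.0 [ 0.4167 -0.2274]
101 15 53.0 41.0 [ 0.4176 -0.2262]
103 17 56.0 46.0 [ 0.4178 -0.2263]
105 12 69.0 60.0 [ 0.4173 -0.2268]
107 7 75.0 66.0 [ 0.4176 -0.2262]
109 4 65.0 56.0 [ 0.4171 -0.2261]
```

Depth puts the ring at 101.7, the same as the block top in that camera (101.7). The axis is at (0.4205,-0.2282), which is the hole centre, and the probe is still. Handing in.

```bash
python3 -c "
from workcell import job; print(job.job_done())"
```

```text
the job is handed in; nothing more can be done
None
```

The job is handed in at about 16.6 s: the button was pushed fully in and the probe is held upright, still and centred in the guide hole with the ring level with the block top; both decoy probes ended up lying on the bench though I saw no contact with them, and I viewed 11 pictures, one over the limit of 10.

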